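# Seat a housing's access panel and hold it flush

## Robot

A 6-joint arm with a two-finger parallel gripper is mounted at the origin on a cart in front of the work surface, level with it; the furniture and walls round the work are solid. World frame = base frame: x ahead of the robot, y to its left, z up, the work surface at z = 0. Lengths are in m, angles in rad, forces in N, time in s.
With the tool pointing down it reaches from about 0.35 to 0.975 m from the base axis. Payload 4.9 kg.
Tool frame: the origin (TCP) lies on the centre line of the jaws, within the pads' length; the fingertips stand manip.tip_reach ahead of it and the grasp point (between the pads) is the TCP (manip.tip_reach is the distance from the TCP to the fingertips, in m); z points along the fingers, y is the line along which they close (so a half turn about z gives the same grasp; the last joint's range is limited). The gripper opens to 85 mm and grips with 20 to 120 N. Pads are 22 mm wide; open, the fingers measure 114 mm over their backs; the gripper's body (76 mm by 85 mm) begins 54 mm behind the grasp point. The pads swing forward as they close: fully open they stand 13 mm farther back than shut.
Start: joints at [1.152, 0.053, 1.613, -0, 1.476, -0.119], TCP at [0.185, 0.597, 0.25] pointing down, gripper open.
Joint ranges: [-3.01, 3.01], [-1.01, 2.22], [0.06, 2.58], [-1.02, 4.17], [0.09, 2.62], [-3.14, 3.14]. Speed limits (rad/s): [2.57, 2.57, 3.14, 3.14, 3.14, 3.14].

## Interface

Orientations are given as a unit quaternion [w, x, y, z].
In Python, from plant import manip gives the robot as it stands. The module is installed in compiled form; this text tells all that it offers.
- The arm moves only by the tool move_arm, never from a script. Its argument "rows" is a list of rows, each a list of 7 numbers: the shift along the tool's x, y, z in cm, then the turn, a rotation vector about the tool's x, y, z in degrees, then the opening, from -1 (shut) to 1 (fully open). In form: [[tx, ty, tz, ax, ay, az, jaw], ...]. A call has 1 to 20 rows; each row shifts and turns the commanded pose from where the row before left it, along the tool's axes as they then stand; what a row does not reach is not made up. A row lasts 1/12 s, in which the tool goes at most 41.7 mm and 7.16 degrees, less where a joint would pass 70% of its speed; a pose out of reach is approached as far as the arm can. A call is refused whole if a number of a shift passes 4.17 or a number of a turn 7.16, either way. A call with a gripper value outside its range is refused whole. The fingers move at their own pace and stop on an object; the grip force is fixed at half the most. Time passes only in rows, so rows that do not move let the fingers close. It gives the time, the measured TCP pose, the force, the opening and the grip force at its end, in the units of the state.
- manip.state(): the state, without advancing time (a new reading comes with each control period).
- manip.grab_frame(name): name is "scene" or "top"; returns a dict with "img" (420x560x3 uint8, blue, green, red), "mtx" (3x3 intrinsics, pixels), "R" (3x3) and "t" (3): a world point X has camera coordinates R X + t. Camera axes: x right, y down, z forward; pixel columns grow to the right and rows downward; lengths in m; the calibration is good to about 2 mm. A picture is of the moment at which its call begins. There is no depth.
- manip.job_done(): hands the job in; it is judged then, once.
The state is a dict: "time": time; "joint_pos": joint angles; "joint_vel": joint speeds; "joint_efforts": joint torques, N m; "tool_pos": TCP position; "tool_rot": TCP orientation; "contact_force": force on the tool from outside, world axes, zero at the start; "ft_torque": the same for the moment, N m; "gripper_width": opening from 0.0 (shut) to 1.0 (fully open); "grasp_force": force on a finger pad.
Only numpy, scipy, OpenCV 4.12 (cv2) and the standard library are available. Lean on these libraries where they do the work, as an engineer would, in place of code of your own. Each camera call takes 0.05 s, during which the arm holds its last target. There are 200 camera calls.

## Task

Refit the access panel on the grey housing: slide the edge clamp by its knob until its jaw bears firmly on the panel and the panel is hard against the fixed stop opposite, then turn the winged quarter-turn fastener until its wing lines up with the two marks on the panel (and so with the slot underneath), then press the panel down flush onto the frame against its springs. Finish while still holding the panel pressed down flush; do not let go. Leave the other things on the table alone.

Things in the scene. Friction and masses are not known exactly. Their poses are not given: they have to be found in the camera images.
- housing: Grey housing fixed to the table, 150 x 190 x 40 mm, plus a clamp track 60 mm wide out to y = +200 mm. Origin: centre of the underside, on the table; z up, y along the clamp's travel. Its top is a flat frame (seat) at z = 40 mm around an opening, with side guides at x = +-61.5 to 69.5 mm (top z = 56 mm). Four spring plungers in the opening's corners push the panel up
- stop_face (a point): Middle of the panel-side face of the fixed stop, a bar across the housing's -y end: housing y = -75 mm, z = 50 mm (bar top z = 59 mm)
- slot (a point): Centre of the mouth of the slot under the panel: housing x = y = 0, z = 32 mm. The slot is 10 mm wide (housing x) and 32 mm long (y). The fastener's cross pin (26 x 5 x 5 mm, parallel to the wing, its bottom 16 mm below the panel's underside) enters only with the wing within about 0.19 rad of the marks and the panel against the stop
- panel: Loose aluminium panel 120 (x) x 150 (y) x 5 mm between the guides, 0.36 kg with fastener. Origin: centre of its underside; axes as the housing's. Starts 6 to 11 mm off the stop (+y), 8 mm above the frame. On the stop: origin at housing y = 0; flush: z = 40 mm. Marks on top along y. Fastener in line, it floats about 7 mm high on springs; about 11 N of push brings it flush (1.6 N per mm)
- fastener (a joint): Turn of the winged fastener in the panel, rad, positive anticlockwise seen from above, range -0.35 to 1.75; 0 = wing and cross pin along the panel's y, in line with marks and slot. Starts at 0.95 to 1.45, so turn it clockwise by that much. Friction 0.03 N m; it stays where it is left
- wing_grip (a point): Grip point on the steel wing, on the fastener's axis at the panel's centre, 31 mm above the panel's underside. The wing is an upright blade 46 mm long (this point's y), 10 mm thick (its x), from 12.5 to 40.5 mm above the panel's underside; a hub of 22 mm diameter is under it. The point turns with the wing
- edge_clamp (a joint): Opening of the sliding edge clamp, m, along the housing's +y, range -0.003 to 0.045; 0 = its jaw touches the panel's +y edge while the panel is against the stop. Starts open by 0.022 to 0.038. Slides with 2 N of friction and stays where it is left
- clamp_knob (a point): Grip point on the axis of the clamp's upright round steel knob, 76 mm above the table; at opening 0 it is at x = 0, y = 130 mm of the housing. The knob is 16 mm in diameter here, its head (z 84 to 90 mm) 19 mm; the slide under it has its top at z = 48 mm. The jaw's face is 55 mm nearer the panel: a bar 90 mm long (x), 10 mm thick, top z = 59 mm
- tape_measure: Bystander: tape measure 36 x 68 x 62 mm, origin at the centre of its underside
- masking_tape: Bystander: roll of masking tape 104 x 107 x 24 mm lying flat, origin at the centre of its underside
- wood_offcut: Bystander: wood offcut 38 x 140 x 38 mm, origin at the centre of its underside
Mind the look-alikes: they are no part of the job. Of the things that look like the panel, the largest one is meant.

How it is judged:
By the outcome, as a careful person would: the job done as asked, in the order asked, and still so for the second after the job is handed in, while the arm keeps its last pose, push and grip.
It also fails if it takes over 35 s, if anything falls off the work surface, if the arm or the gripper's body presses on something with over 40 N, if the wrist force passes 120 N, or if a joint passes its speed limit or range.

## Working session

There is one attempt and no reset: what is moved stays moved. The work goes in short steps, Python scripts to look and compute and a tool call to move; the robot and the scene stay as the last step left them, time stands still between calls to the robot, and variables do not carry over. Pictures are saved under pics/ and viewed, at most 10 in all, crops included, and the job is handed in when it is done.

Besides the shell and the picture viewer there is one more tool, called by a JSON object that holds its "fn" and its "kwargs", one argument or row to a line. move_arm: Moves the arm, as the interface text tells. Its arguments: {"type":"object","properties":{"rows":{"type":"array","items":{"type":"array","items":{"type":"number"}}}},"required":["rows"]}

```bash
mkdir -p pics
python3 - <<'E'
from plant import manip
import cv2,numpy as np
for n in ("top","scene"):
    f=manip.grab_frame(n); cv2.imwrite(f"pics/{n}0.png",f["img"])
    np.savez(n+"0.npz",**f); print(n,f["mtx"].round(1).tolist(),f["R"].round(3).tolist(),f["t"].round(3).tolist())
print(manip.state(),manip.tip_reach)
E
```

```text
top [[528.9, 0.0, 277.5], [0.0, 528.9, 207.1], [0.0, 0.0, 1.0]] [[0.008, -1.0, -0.018], [-0.996, -0.006, -0.087], [0.087, 0.019, -0.996]] [0.084, 0.509, 1.422]
scene [[383.9, 0.0, 275.6], [0.0, 383.9, 210.2], [0.0, 0.0, 1.0]] [[0.721, -0.693, -0.006], [-0.314, -0.319, -0.894], [0.618, 0.647, -0.448]] [-0.335, 0.262, 0.814]
{'time': 0.1, 'joint_pos': array([ 1.15201176e+00,  5.33051981e-02,  1.61411505e+00, -3.55711209e-06,
        1.47600359e+00, -1.18987815e-01]), 'joint_vel': array([ 1.09381273e-03, -2.10257494e-03, -1.20663215e-03,  7.46097600e-05,
        1.18974936e-03, -1.29810588e-03]), 'joint_efforts': array([ 1.66002678e-06, -3.94908178e+01, -3.71361601e+01, -1.57443424e-04,
        3.97659969e-03, -1.75434639e-05]), 'tool_pos': array([0.18436223, 0.5966537 , 0.2492019 ]), 'tool_rot': array([-2.41527739e-04,  1.49337420e-01,  9.88785870e-01, -8.83164052e-04]), 'contact_force': array([ 0.80209492, -0.22563627, -0.39438234]), 'ft_torque': array([-0.04869152, -0.02382708, -0.00844165]), 'grasp_force': 0.0, 'gripper_width': 0.9947656487964939} 0.019
```

View pics/top0.png

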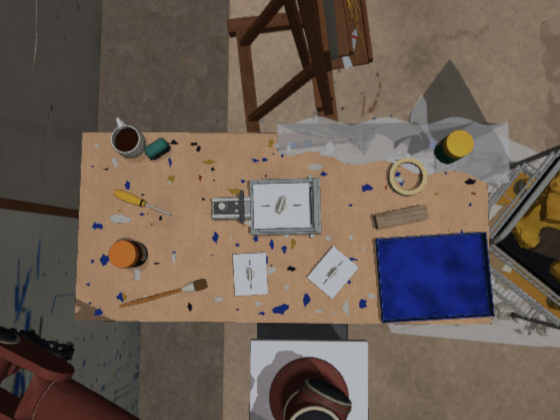

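View pics/scene0.png

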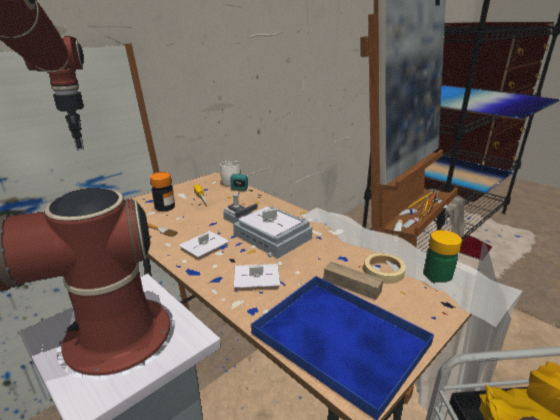

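The top view shows three panel-like plates, at pixels (285,206), (250,274) and (333,273). The first is the largest. It sits in the grey housing with the clamp at about (230,207), so it is the one meant. I'll confirm that in an enlarged crop.

Run:
```python
import cv2,numpy as np
a=np.load("top0.npz")["img"][170:245,200:330]; b=np.load("scene0.npz")["img"][165:265,215:320]
A=cv2.resize(a,(780,450),interpolation=cv2.INTER_CUBIC);cv2.imwrite("pics/c1.png",A)
B=cv2.resize(b,(630,600),interpolation=cv2.INTER_CUBIC);cv2.imwrite("pics/c2.png",B)
```

```text
(no output)
```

View pics/c1.png

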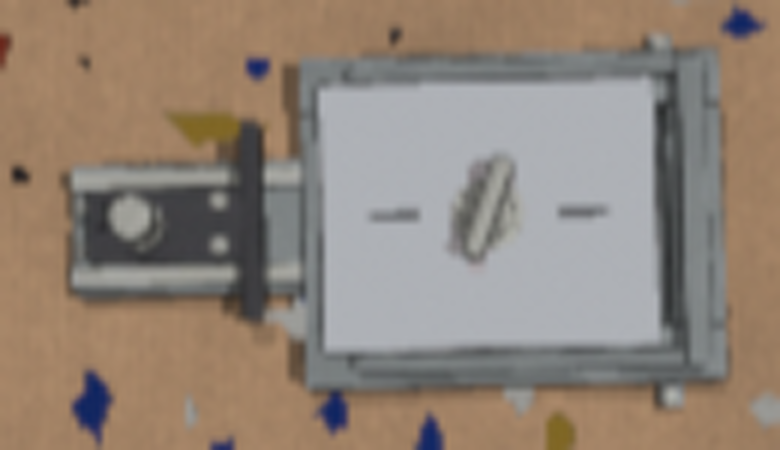

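View pics/c2.png

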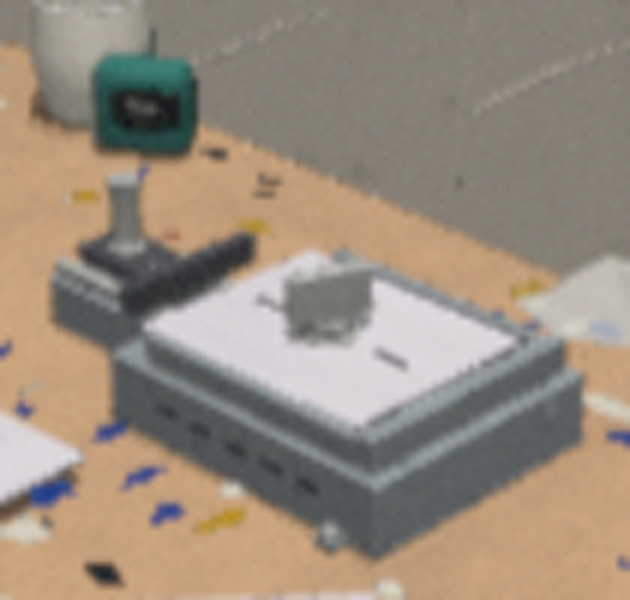

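The crops confirm it: the large plate in the grey housing has its wing at crop 1 (489,208), knob at (131,215) and jaw bar at x≈250. There is a gap on the stop side, at the right. Next I'll measure poses.

```bash
cat > h.py <<'E'
import cv2,numpy as np
def ray(f,u,v,z):
    d=f["R"].T@np.linalg.solve(f["mtx"],[u,v,1.]); c=-f["R"].T@f["t"]
    return c+d*(z-c[2])/d[2]
def proj(f,X):
    p=f["mtx"]@(f["R"]@np.array(X)+f["t"]); return p[:2]/p[2]
def blob(f,mask,seed,z):
    n,l,s,c=cv2.connectedComponentsWithStats(mask.astype(np.uint8)); return (l==l[seed[1],seed[0]])
E
python3 - <<'E'
from h import *
t=dict(np.load("top0.npz")); s=dict(np.load("scene0.npz"))
def c1(u,v,z): return ray(t,(u+.5)/6-.5+200,(v+.5)/6-.5+170,z)
def c2(u,v,z): return ray(s,(u+.5)/6-.5+215,(v+.5)/6-.5+165,z)
I=t["img"].astype(int); m=(I.min(2)>140)&(I.max(2)-I.min(2)<30)
m[:, :252]=0;m[:,312:]=0;m[:180]=0;m[232:]=0
m=blob(t,m,(262,190),0)
cn=max(cv2.findContours(m.astype(np.uint8),0,2)[0],key=cv2.contourArea)
P=np.array([ray(t,*p[0],.053)[:2] for p in cn]).astype(np.float32)*1000
r=cv2.minAreaRect(P);print("panel",r)
k=c1(131,215,.09);w=c1(489,208,.0885);print("knob",k,"wing",w)
d=k-w;print("dist",np.hypot(*d[:2]),"yaw of +y axis from world +y", np.degrees(np.arctan2(-d[0],d[1])))
a,b=c1(472,255,.0885),c1(505,160,.0885);print("wing ends",a,b,np.hypot(*(a-b)[:2]),np.degrees(np.arctan2(-(b-a)[0],(b-a)[1])))
a,b=c1(368,215,.053),c1(607,211,.053);print("marks",a,b,np.degrees(np.arctan2(-(a-b)[0],(a-b)[1])))
for n,q in dict(ul=(302,62),ur=(716,50),ll=(310,388),lr=(725,375)).items(): print("hous",n,c1(*q,.04 if n[1]=='l' else .059))
print("scene knob",c2(124,176,.09),"wing top ctr",c2(329,277,.0885))
E
```

```text
panel ((510.451416015625, 77.89881896972656), (118.89118957519531, 148.9462127685547), 1.823013186454773)
knob [0.50605608 0.23281943 0.09      ] wing [0.51018718 0.07714273 0.0885    ]
dist 0.15573150486389659 yaw of +y axis from world +y 1.5200643164260328
wing ends [0.48965382 0.08437675 0.0885    ] [0.53120484 0.07032938 0.0885    ] 0.04386132289734534 -108.67911293564366
marks [0.51002217 0.13152924 0.053     ] [0.512455   0.02499618 0.053     ] 1.308199365147287
hous ul [0.58049331 0.16278191 0.04      ]
hous ur [ 0.5841881  -0.02307965  0.059     ]
hous ll [0.43318765 0.15738774 0.04      ]
hous lr [ 0.43953755 -0.02717414  0.059     ]
scene knob [0.50833656 0.23206144 0.09      ] wing top ctr [0.50632353 0.068525   0.0885    ]
```

{"fn": "move_arm", "kwargs": {
  "rows": [
    [0,0,0,0,0,-6.3,0.1],
    [0,0,0,0,0,-6.3,0.1],
    [0,0,0,0,0,-6.2,0.1],
    [-2.23,-2.67,0,0,0,0,0.1],
    [-2.23,-2.67,0,0,0,0,0.1],
    [-2.23,-2.67,0,0,0,0,0.1],
    [-2.23,-2.67,0,0,0,0,0.1],
    [-2.23,-2.67,0,0,0,0,0.1],
    [-2.23,-2.67,0,0,0,0,0.1],
    [-2.23,-2.67,0,0,0,0,0.1],
    [-2.23,-2.67,0,0,0,0,0.1],
    [-2.23,-2.67,0,0,0,0,0.1],
    [-2.23,-2.67,0,0,0,0,0.1],
    [-2.23,-2.67,0,0,0,0,0.1],
    [-2.23,-2.67,0,0,0,0,0.1],
    [-2.23,-2.67,0,0,0,0,0.1],
    [-2.23,-2.67,0,0,0,0,0.1],
    [0,0,4,0,0,0,0.1],
    [0,0,4,0,0,0,0.1],
    [0,0,1,0,0,0,0.1]
  ]
}}

```text
time: 1.77
tool_pos: [0.5036, 0.2303, 0.153]
tool_rot: [-0.006, -0.013, 1.0, -0.002]
contact_force: [-1.8, 0.4, -2.2]
gripper_width: 0.55
grasp_force: 0.0
```

{"fn": "move_arm", "kwargs": {
  "rows": [
    [0,0,0,0,0,0,0.1],
    [0,0,0,0,0,0,0.1]
  ]
}}

```text
time: 1.93
tool_pos: [0.507, 0.2325, 0.1605]
tool_rot: [-0.0, -0.014, 1.0, -0.0]
contact_force: [-0.3, 0.3, 1.0]
gripper_width: 0.553
grasp_force: 0.0
```

Run:
```python
from plant import manip
import cv2,numpy as np
f=manip.grab_frame("scene"); cv2.imwrite("pics/s1.png",cv2.resize(f["img"][130:230,190:310],(720,600),interpolation=cv2.INTER_CUBIC))
s=manip.state();print(s["tool_pos"],s["tool_rot"],s["contact_force"])
```

```text
[0.50803252 0.23294494 0.16227705] [ 1.20373416e-03 -1.45223079e-02  9.99893764e-01  3.39342627e-04] [ 0.09952439  0.46926291 -0.37545974]
```

View pics/s1.png

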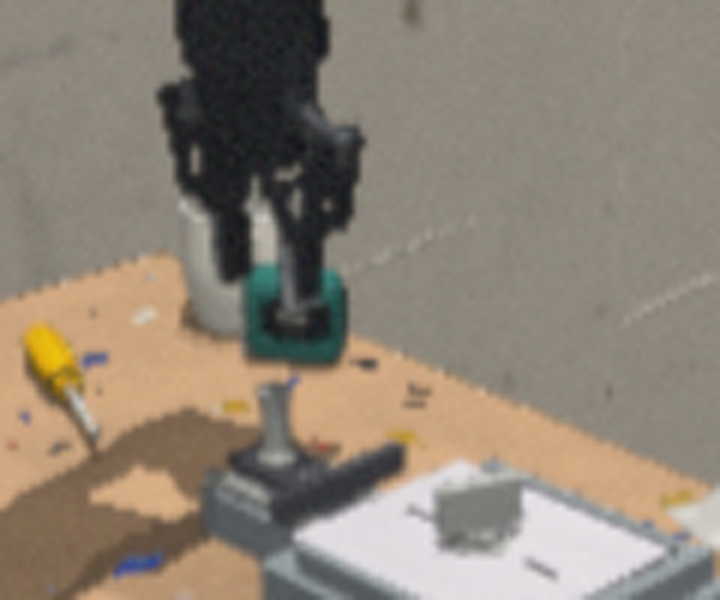

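The gripper is above the knob: fingertips at crop (232,280) and (300,310), knob top at (273,390). I'll descend and close.

{"fn": "move_arm", "kwargs": {
  "rows": [
    [0,0,2.4,0,0,0,0.1],
    [0,0,2.0,0,0,0,0.1],
    [0,0,2.0,0,0,0,0.1],
    [0,0,1.5,0,0,0,0.1],
    [0,0,0.6,0,0,0,0.1],
    [0,0,0,0,0,0,0.1],
    [0,0,0,0,0,0,-1],
    [0,0,0,0,0,0,-1],
    [0,0,0,0,0,0,-1],
    [0,0,0,0,0,0,-1],
    [0,0,0,0,0,0,-1]
  ]
}}

```text
time: 2.9
tool_pos: [0.5088, 0.2329, 0.0778]
tool_rot: [0.002, -0.014, 1.0, 0.001]
contact_force: [-0.9, -0.2, 6.1]
gripper_width: 0.191
grasp_force: 58.3
```

{"fn": "move_arm", "kwargs": {
  "rows": [
    [0,-0.3,0,0,0,0,-1],
    [0,-0.4,0,0,0,0,-1],
    [0,-0.4,0,0,0,0,-1],
    [0,-0.4,0,0,0,0,-1],
    [0,-0.4,0,0,0,0,-1],
    [0,-0.3,0,0,0,0,-1],
    [0,-0.2,0,0,0,0,-1],
    [0,0,0,0,0,0,-1]
  ]
}}

```text
time: 3.57
tool_pos: [0.5096, 0.2088, 0.0778]
tool_rot: [0.002, -0.014, 1.0, 0.001]
contact_force: [-0.1, 1.6, 6.5]
gripper_width: 0.191
grasp_force: 58.4
```

{"fn": "move_arm", "kwargs": {
  "rows": [
    [0,-0.2,0,0,0,0,-1],
    [0,-0.2,0,0,0,0,-1],
    [0,-0.2,0,0,0,0,-1],
    [0,-0.1,0,0,0,0,-1],
    [0,0,0,0,0,0,-1]
  ]
}}

```text
time: 3.98
tool_pos: [0.5097, 0.2025, 0.0778]
tool_rot: [0.002, -0.014, 1.0, 0.001]
contact_force: [-0.9, 3.1, 5.7]
gripper_width: 0.188
grasp_force: 58.4
```

{"fn": "move_arm", "kwargs": {
  "rows": [
    [0,-0.15,0,0,0,0,-1],
    [0,-0.15,0,0,0,0,-1],
    [0,0,0,0,0,0,-1]
  ]
}}

```text
time: 4.23
tool_pos: [0.5099, 0.1996, 0.0778]
tool_rot: [0.002, -0.014, 1.0, 0.002]
contact_force: [-1.3, 2.6, 5.2]
gripper_width: 0.19
grasp_force: 58.4
```

{"fn": "move_arm", "kwargs": {
  "rows": [
    [0,-0.15,0,0,0,0,-1],
    [0,0,0,0,0,0,-1]
  ]
}}

```text
time: 4.4
tool_pos: [0.5099, 0.1981, 0.0778]
tool_rot: [0.002, -0.014, 1.0, 0.002]
contact_force: [-0.4, 4.0, 5.1]
gripper_width: 0.192
grasp_force: 58.5
```

{"fn": "move_arm", "kwargs": {
  "rows": [
    [0,-0.15,0,0,0,0,-1],
    [0,0,0,0,0,0,-1]
  ]
}}

```text
time: 4.57
tool_pos: [0.5099, 0.1966, 0.0778]
tool_rot: [0.002, -0.014, 1.0, 0.002]
contact_force: [-0.7, 3.8, 6.6]
gripper_width: 0.192
grasp_force: 58.5
```

{"fn": "move_arm", "kwargs": {
  "rows": [
    [0,-0.15,0,0,0,0,-1],
    [0,0,0,0,0,0,-1]
  ]
}}

```text
time: 4.73
tool_pos: [0.51, 0.1962, 0.0778]
tool_rot: [0.002, -0.014, 1.0, 0.003]
contact_force: [0.1, 8.0, 4.6]
gripper_width: 0.193
grasp_force: 58.5
```

{"fn": "move_arm", "kwargs": {
  "rows": [
    [0,-0.1,0,0,0,0,-1],
    [0,0,0,0,0,0,-1]
  ]
}}

```text
time: 4.9
tool_pos: [0.51, 0.1961, 0.0778]
tool_rot: [0.002, -0.014, 1.0, 0.004]
contact_force: [-1.6, 12.4, 3.5]
gripper_width: 0.194
grasp_force: 58.6
```

{"fn": "move_arm", "kwargs": {
  "rows": [
    [0,-0.1,0,0,0,0,-1],
    [0,0,0,0,0,0,-1]
  ]
}}

```text
time: 5.07
tool_pos: [0.51, 0.1961, 0.0779]
tool_rot: [0.003, -0.014, 1.0, 0.005]
contact_force: [-0.1, 15.4, 3.4]
gripper_width: 0.191
grasp_force: 58.6
```

{"fn": "move_arm", "kwargs": {
  "rows": [
    [0,-0.2,0,0,0,0,-1],
    [0,0,0,0,0,0,-1],
    [0,0,0,0,0,0,-1]
  ]
}}

```text
time: 5.32
tool_pos: [0.51, 0.196, 0.0779]
tool_rot: [0.003, -0.014, 1.0, 0.007]
contact_force: [0.5, 24.0, 1.2]
gripper_width: 0.185
grasp_force: 58.8
```

{"fn": "move_arm", "kwargs": {
  "rows": [
    [0,0,0,0,0,0,0.1],
    [0,0.2,0,0,0,0,0.1],
    [0,0.3,0,0,0,0,0.1],
    [0,0,0,0,0,0,0.1],
    [0,0,-3,0,0,0,0.1],
    [0,0,-4,0,0,0,0.1],
    [0,4,-2,0,0,0,0.1],
    [0,4,0,0,0,0,0.1],
    [0,0,0,0,0,0,0.1]
  ]
}}

```text
time: 6.07
tool_pos: [0.507, 0.2768, 0.1669]
tool_rot: [0.002, -0.016, 1.0, 0.002]
contact_force: [-0.8, -0.3, -0.1]
gripper_width: 0.555
grasp_force: 0.0
```

Run:
```python
from plant import manip
from h import *
f=manip.grab_frame("top"); np.savez("top1.npz",**f); cv2.imwrite("pics/c3.png",cv2.resize(f["img"][170:245,200:330],(780,450),interpolation=cv2.INTER_CUBIC))
s=manip.state();print(s["tool_pos"],s["tool_rot"],s["contact_force"])
I=f["img"].astype(int); m=(I.min(2)>140)&(I.max(2)-I.min(2)<30)
m[:, :252]=0;m[:,316:]=0;m[:180]=0;m[232:]=0
m=blob(f,m,(262,190),0)
cn=max(cv2.findContours(m.astype(np.uint8),0,2)[0],key=cv2.contourArea)
P=np.array([ray(f,*p[0],.053)[:2] for p in cn]).astype(np.float32)*1000
print("panel",cv2.minAreaRect(P))
```

```text
[0.50634544 0.27430405 0.16519549] [ 9.93161544e-04 -1.57976060e-02  9.99874621e-01  4.38193731e-04] [-1.11627908 -0.88842865 -0.73236573]
panel ((511.3164978027344, 68.3261489868164), (120.99232482910156, 150.6993865966797), 1.8987021446228027)
```

View pics/c3.png

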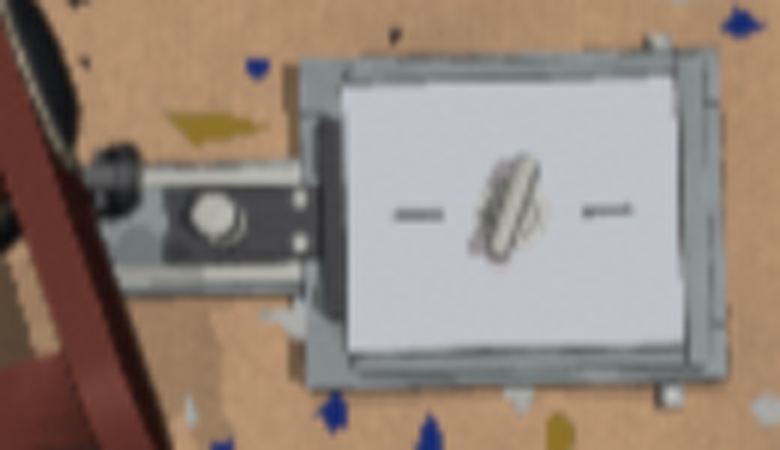

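The panel is now against the stop (right edge at crop x≈683), the jaw is on its left edge, and the wing centre is at (514,208). Next I'll move over the wing.

{"fn": "move_arm", "kwargs": {
  "rows": [
    [0.2,-3.47,0,0,0,0,0.1],
    [0,-3.47,0,0,0,0,0.1],
    [0,-3.47,0,0,0,0,0.1],
    [0,-3.47,0,0,0,0,0.1],
    [0,-3.47,0,0,0,0,0.1],
    [0,-3.45,0,0,0,0,0.1],
    [0,0,0,0,0,6.7,0.1],
    [0,0,0,0,0,6.7,0.1],
    [0,0,0,0,0,6.6,0.1],
    [0,0,2,0,0,0,0.1],
    [0,0,0,0,0,0,0.1],
    [0,0,0,0,0,0,0.1],
    [0,0,0,0,0,0,0.1]
  ]
}}

```text
time: 7.2
tool_pos: [0.5096, 0.0636, 0.1437]
tool_rot: [-0.001, 0.16, 0.987, -0.0]
contact_force: [-0.0, 0.1, 0.1]
gripper_width: 0.552
grasp_force: 0.0
```

Run:
```python
from plant import manip
from h import *
from scipy.spatial.transform import Rotation as R
s=manip.state();print(s["tool_pos"],s["joint_pos"]);q=s["tool_rot"];print(R.from_quat([*q[1:],q[0]]).as_matrix().round(3),s["contact_force"],s["ft_torque"])
f=manip.grab_frame("scene"); cv2.imwrite("pics/s2.png",cv2.resize(f["img"][150:250,215:325],(660,600),interpolation=cv2.INTER_CUBIC))
```

```text
[0.50961139 0.06363907 0.14372614] [-2.06458210e-02 -1.24404031e-01  1.96870024e+00 -2.14816096e-04
  1.29838632e+00 -1.27036764e+00]
[[-0.949  0.316 -0.001]
 [ 0.316  0.949 -0.   ]
 [ 0.001 -0.001 -1.   ]] [-0.03337222  0.10390072  0.09155919] [-0.07832489  0.0068894   0.02874814]
```

View pics/s2.png

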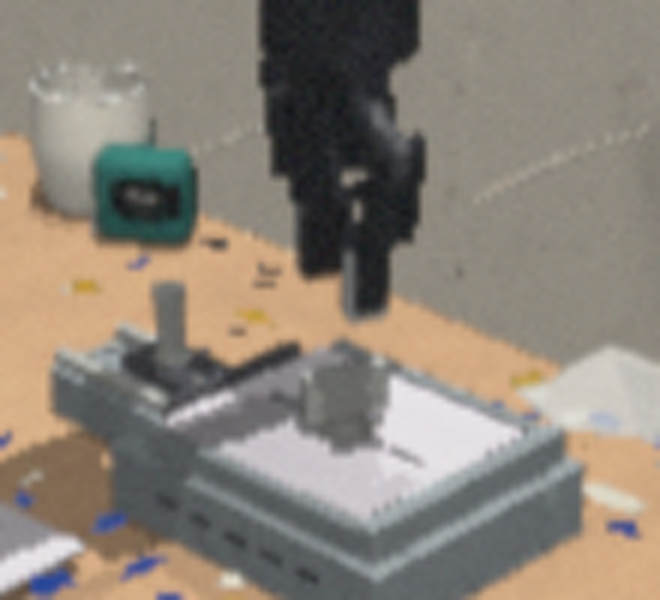

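The gripper is above the wing: fingers at crop (320,270) and (365,310), wing top at (345,360). I'll shift +3 mm in tool y, descend and grip.

{"fn": "move_arm", "kwargs": {
  "rows": [
    [0,0.3,1.0,0,0,0,0.1],
    [0,0,2.0,0,0,0,0.1],
    [0,0,2.0,0,0,0,0.1],
    [0,0,1.0,0,0,0,0.1],
    [0,0,0.1,0,0,0,0.1],
    [0,0,0,0,0,0,0.1],
    [0,0,0,0,0,0,-1],
    [0,0,0,0,0,0,-1],
    [0,0,0,0,0,0,-1],
    [0,0,0,0,0,0,-1],
    [0,0,0,0,0,0,-1],
    [0,0,0,0,0,0,-1]
  ]
}}

```text
time: 8.25
tool_pos: [0.5119, 0.0668, 0.0844]
tool_rot: [0.001, 0.16, 0.987, 0.0]
contact_force: [-1.0, -0.6, 5.4]
gripper_width: 0.105
grasp_force: 61.1
```

{"fn": "move_arm", "kwargs": {
  "rows": [
    [0,0,0,0,0,5,-1],
    [0,0,0,0,0,5,-1],
    [0,0,0,0,0,5,-1],
    [0,0,0,0,0,5,-1],
    [0,0,0,0,0,5,-1],
    [0,0,0,0,0,5,-1],
    [0,0,0,0,0,5,-1],
    [0,0,0,0,0,0,-1]
  ]
}}

```text
time: 8.92
tool_pos: [0.5123, 0.0675, 0.0844]
tool_rot: [0.001, 0.45, 0.893, 0.001]
contact_force: [1.5, 3.4, 4.7]
gripper_width: 0.106
grasp_force: 61.1
```

{"fn": "move_arm", "kwargs": {
  "rows": [
    [0,0,0,0,0,5,-1],
    [0,0,0,0,0,5,-1],
    [0,0,0,0,0,5,-1],
    [0,0,0,0,0,5,-1],
    [0,0,0,0,0,5,-1],
    [0,0,0,0,0,5,-1],
    [0,0,0,0,0,5,-1],
    [0,0,0,0,0,0,-1],
    [0,0,0,0,0,0,-1]
  ]
}}

```text
time: 9.67
tool_pos: [0.5121, 0.0677, 0.0835]
tool_rot: [0.001, 0.696, 0.718, 0.002]
contact_force: [4.3, 3.7, 0.4]
gripper_width: 0.104
grasp_force: 60.5
```

Run:
```python
from plant import manip
from h import *
s=manip.state();q=s["tool_rot"];print(s["tool_pos"],q,"cw of +y:",np.degrees(2*np.arctan2(q[1],q[2])),s["contact_force"],s["ft_torque"])
f=manip.grab_frame("top"); cv2.imwrite("pics/c4.png",cv2.resize(f["img"][170:245,200:330],(780,450),interpolation=cv2.INTER_CUBIC))
```

```text
[0.51208332 0.0676795  0.08349877] [5.51725294e-04 6.96139729e-01 7.17903691e-01 1.86133049e-03] cw of +y: 88.2364265622789 [4.28428136 3.70886989 0.43468992] [ 0.66456093 -0.66625969 -0.03241357]
```

View pics/c4.png

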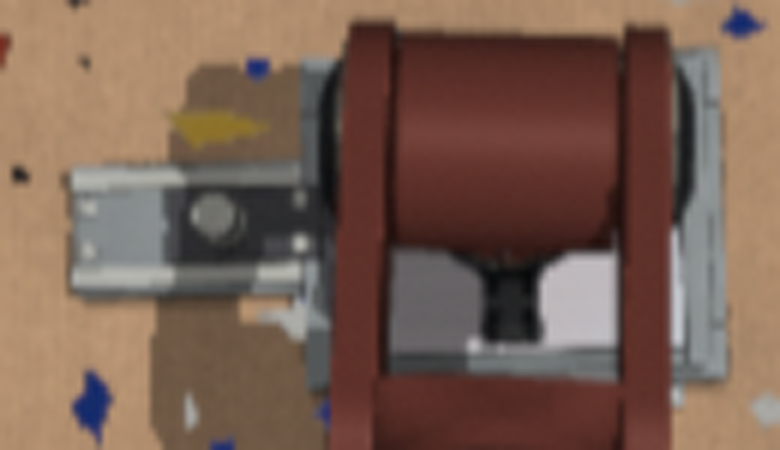

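Wing yaw is 88.2° against a target of about 88.3°, and the clamp has not moved (knob at (215,215)). The arm hides the wing in this view. Next I'll press down.

{"fn": "move_arm", "kwargs": {
  "rows": [
    [0,0.1,0.2,0,0,0,-1],
    [0,0,0.2,0,0,0,-1],
    [0,0,0.2,0,0,0,-1],
    [0,0,0,0,0,0,-1]
  ]
}}

```text
time: 10.05
tool_pos: [0.5124, 0.0676, 0.078]
tool_rot: [-0.0, 0.696, 0.718, 0.001]
contact_force: [-2.2, 4.2, 8.4]
gripper_width: 0.103
grasp_force: 61.8
```

{"fn": "move_arm", "kwargs": {
  "rows": [
    [0,0,0.2,0,0,0,-1],
    [0,0,0,0,0,0,-1],
    [0,0,0,0,0,0,-1]
  ]
}}

```text
time: 10.3
tool_pos: [0.5124, 0.0677, 0.0765]
tool_rot: [-0.001, 0.696, 0.718, 0.001]
contact_force: [-3.7, 4.9, 10.9]
gripper_width: 0.103
grasp_force: 62.2
```

{"fn": "move_arm", "kwargs": {
  "rows": [
    [0,0,0.1,0,0,0,-1],
    [0,0,0,0,0,0,-1],
    [0,0,0,0,0,0,-1]
  ]
}}

```text
time: 10.55
tool_pos: [0.5124, 0.0677, 0.0763]
tool_rot: [-0.001, 0.696, 0.718, 0.0]
contact_force: [-6.9, 5.5, 16.7]
gripper_width: 0.098
grasp_force: 62.8
```

{"fn": "move_arm", "kwargs": {
  "rows": [
    [0,-0.1,0.1,0,0,0,-1],
    [0,0,0,0,0,0,-1],
    [0,0,0,0,0,0,-1]
  ]
}}

```text
time: 10.8
tool_pos: [0.5124, 0.0677, 0.0763]
tool_rot: [0.0, 0.696, 0.718, 0.001]
contact_force: [-5.8, 5.0, 19.0]
gripper_width: 0.101
grasp_force: 63.1
```

{"fn": "move_arm", "kwargs": {
  "rows": [
    [0,0,0.1,0,0,0,-1],
    [0,0,0,0,0,0,-1],
    [0,0,0,0,0,0,-1]
  ]
}}

```text
time: 11.05
tool_pos: [0.5124, 0.0677, 0.0763]
tool_rot: [-0.0, 0.696, 0.718, 0.001]
contact_force: [-8.5, 4.6, 24.8]
gripper_width: 0.104
grasp_force: 64.1
```

Run:
```python
from plant import manip
from h import *
s=manip.state();q=s["tool_rot"];print(s["tool_pos"],np.degrees(2*np.arctan2(q[1],q[2])),s["contact_force"],s["ft_torque"])
f=manip.grab_frame("scene"); cv2.imwrite("pics/s3.png",cv2.resize(f["img"][175:265,215:325],(733,600),interpolation=cv2.INTER_CUBIC))
```

```text
[0.51242613 0.06771532 0.07626622] 88.2635514994663 [-8.46632831  4.58686102 24.79662157] [0.68173902 1.58221595 0.04031134]
```

View pics/s3.png

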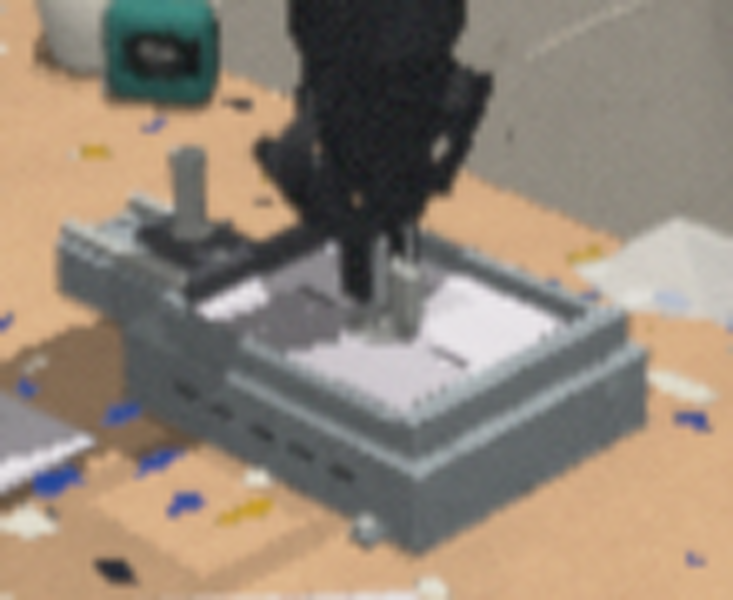

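{"fn": "move_arm", "kwargs": {
  "rows": [
    [0,-0.2,0,0,0,0,-1],
    [0,0,0,0,0,0,-1],
    [0,0,0,0,0,0,-1],
    [0,0,0,0,0,0,-1]
  ]
}}

```text
time: 11.43
tool_pos: [0.5122, 0.0677, 0.0763]
tool_rot: [0.002, 0.696, 0.718, 0.003]
contact_force: [-1.9, 6.2, 17.6]
gripper_width: 0.103
grasp_force: 63.1
```

{"fn": "move_arm", "kwargs": {
  "rows": [
    [0,0,0.1,0,0,0,-1],
    [0,0,0,0,0,0,-1],
    [0,0,0,0,0,0,-1],
    [0,0,0,0,0,0,-1]
  ]
}}

```text
time: 11.77
tool_pos: [0.5123, 0.0677, 0.0763]
tool_rot: [0.002, 0.696, 0.718, 0.003]
contact_force: [-4.1, 5.3, 23.9]
gripper_width: 0.1
grasp_force: 64.0
```

```bash
python3 -c "
from plant import manip
s=manip.state();print(s['tool_pos'],s['contact_force'],s['time']);print(manip.job_done())"
```

```text
[0.51225031 0.06770166 0.07625967] [-4.14679744  5.32919568 23.85048887] 11.7667
the job is handed in; nothing more can be done
None
```

I clamped the panel hard against the stop, turned the wing in line with the marks, and handed the job in at 11.8 s with the arm still holding the panel down flush at about 24 N; no verdict came back.

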